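Flip the square coaster against the storage tiers

ROBOT

A 6-joint arm with a two-finger parallel gripper is mounted at the origin on the work surface. World frame = base frame: x ahead of the robot, y to its left, z up, the work surface at z = 0. Lengths are in m, angles in rad, forces in N, time in s.
With the tool pointing down it reaches from about 0.3 to 0.75 m from the base axis. Payload 8.5 kg.
Tool frame: the origin (TCP) lies at the very end of the fingers, on their centre line; the grasp point (between the pads) lies bot.grip_point_offset behind it (bot.grip_point_offset is the distance from the TCP to the grasp point, in m); z points along the fingers, y is the direction in which the jaws open and shut (so a half turn about z gives the same grasp; the last joint's range is limited). The gripper opens to 88 mm and grips with 3 to 60 N. Pads are 18 mm wide; open, the fingers measure 123 mm over their backs; the gripper's body (75 mm by 187 mm) begins 45 mm behind the grasp point.
Start: joints at [0.949, 0.381, 1.297, -0, 1.464, -0.215], TCP at [0.218, 0.505, 0.239] pointing down, gripper open.
Joint ranges: [-3.11, 3.11], [-0.89, 2.33], [0.22, 2.48], [-1.42, 4.56], [0.17, 2.85], [-2.88, 2.88]. Speed limits (rad/s): [2.39, 2.39, 3.14, 3.14, 3.14, 3.14].

INTERFACE

Orientations are given as a unit quaternion [w, x, y, z].
In Python, from cell import bot, viewer gives the robot as it stands. The module is installed in compiled form; this text tells all that it offers.
- The arm moves only by the tool play_rows, never from a script. Its argument "deltas" is a list that holds one entry, the list of rows, each a list of 7 numbers: the shift along the tool's x, y, z in units of 30 mm (1.0 is 30 mm), then the turn, a rotation vector about the tool's x, y, z in units of 8 degrees (1.0 is 8 degrees), then the opening, from 0 (shut) to 1 (fully open). In form: [[[x, y, z, rx, ry, rz, claw], ...]]. A call has 1 to 8 rows; each row shifts and turns the pose as measured when the row begins, along the tool's axes as they then stand; what a row does not reach is not made up. A row lasts 1/10 s, in which the tool goes at most 50 mm and 8.59 degrees, less where a joint would pass 70% of its speed; a pose out of reach is approached as far as the arm can. A call is refused whole if a number of a shift passes 1 or a number of a turn 1, either way. A call with a gripper value outside its range is refused whole. The fingers move at their own pace and stop on an object; "force" is the grip in N (left out, the last holds). Time passes only in rows, so rows that do not move let the fingers close. It gives the time, the measured TCP pose, the force and the opening at its end, in the units of the state.
- bot.sense(): the state, without advancing time (a new reading comes with each control period).
- viewer.capture(name): name is "scene" or "side" or "wrist"; returns a dict with "img" (384x512x3 uint8, red, green, blue), "mtx" (3x3 intrinsics, pixels), "k1" (the pictures are not rectified: a ray, as slopes to the right and down, at radius r is drawn at 1 + k1 r^2 times it, then the intrinsics apply), "R" (3x3) and "t" (3): a world point X has camera coordinates R X + t. Camera axes: x right, y down, z forward; pixel columns grow to the right and rows downward; lengths in m; the calibration is good to about 2 mm. A picture is of the moment at which its call begins. There is no depth.
- bot.finish_job(): hands the job in, once; it reports no verdict.
The state is a dict: "clock": time; "q": joint angles; "joint_vel": joint speeds; "joint_efforts": joint torques, N m; "tcp_pos": TCP position; "orientation": TCP orientation; "force": force on the tool from outside, world axes, zero at the start; "wrist_torque": the same for the moment, N m; "opening": finger opening in m.
Only numpy, scipy, OpenCV 4.12 (cv2) and the standard library are available. Lean on these libraries where they do the work, as an engineer would, in place of code of your own. Each camera call takes 0.05 s, during which the arm holds its last target.

TASK

The square coaster in front of the white storage tiers lies cork side up. Push it up against the curved front of the tiers until it stands leaning steeply on it, then tip its top edge back away from the tiers so that it ends lying flat on the bench in front of them, wood side up. Leave the round coaster and the succulent pot where they stand.

Things in the scene. Friction and masses are not known exactly. Their poses are not given: they have to be found in the camera images.
- square_coaster: dark wood coaster with cork backing, 110 x 110 x 9 mm, about 90 g, loose. Origin at its centre, x and y along its sides, z out of the cork face (up at the start). Lies 10 to 40 mm short of the toe of the tiers, turned up to 7 deg to them. Slides easily on the tiers, not on the bench. With its near edge at the toe it leans about 65 deg on the rim and stays, top edge about 100 mm high, 45 mm in from the toe
- tiers: two stacked white plastic tiers, fixed, 340 mm wide. Origin on the bench at the middle of the toe (nearest line of the front); x level into the tiers away from the robot, y along the front, z up. Front: smooth scoop, 45 deg at the toe, steepening to a rim 28 mm in, 58 high, 6 thick; a flat thing pushed at it rides up. Open tray behind the rim; upper tier starts 160 mm in, 120 high
- round_coaster: bystander: round dark wood coaster, wood side up, 100 mm across, 9 mm thick, loose, about 220 mm to one side of the middle of the tiers; origin at its centre
- succulent_pot: bystander: small terracotta pot with a green succulent, 72 mm across, 60 mm high, 95 mm with the plant, loose, about 220 mm to the other side of the middle of the tiers; origin at the centre of its underside
Mind the look-alikes: they are no part of the job. Leave any purple or turquoise look-alike of the square_coaster alone.

How it is judged:
On the way:
1. the square coaster is propped steeply (over 45 degrees) against the front of the tiers (angle between square_coaster's own z axis and vertical between 0.785 and 2.36 rad and contact force between square_coaster and tiers above 0.03 N), for 0.2 s.
At the end, for the whole second after the job is handed in: the square coaster lies still on the bench in front of the tiers (its centre 20 to 250 mm out from the toe), wood side up and flat within 10 degrees; the round coaster and the pot are within 20 mm of where they were (angle between square_coaster's own z axis and vertical above 2.97 rad and height (world z) of square_coaster below 0.015 m and x of square_coaster in the frame of tiers between -0.25 and -0.02 m and linear speed of square_coaster below 0.02 m/s and distance of each of round_coaster, succulent_pot from where it was at the start of the episode below 0.02 m); the robot touches nothing.
It fails at once if the round coaster is moved more than 30 mm (distance of round_coaster from where it was at the start of the episode above 0.03 m).
It fails at once if the succulent pot is moved more than 30 mm or tipped over 30 degrees (distance of succulent_pot from where it was at the start of the episode above 0.03 m or angle between succulent_pot's own z axis and vertical above 0.52 rad).
It also fails if it takes over 48 s, if anything falls off the work surface, if the arm or the gripper's body presses on something with over 40 N, if the wrist force passes 120 N, or if a joint passes its speed limit or range.

## Working session

There is one attempt and no reset: what is moved stays moved. The work goes in short steps, Python scripts to look and compute and a tool call to move; the robot and the scene stay as the last step left them, time stands still between calls to the robot, and variables do not carry over. Pictures are saved under pics/ and viewed, and the job is handed in when it is done.

Besides the shell and the picture viewer there is one more tool, called after ">>>" as name([rows], argument=value, ...), one row to a line, values as JSON. play_rows: Moves the arm, as the interface text tells. Its arguments: {"type":"object","properties":{"deltas":{"type":"array","items":{"type":"array","items":{"type":"array","items":{"type":"number"}}}},"force":{"type":"number"}},"required":["deltas"]}

```bash
mkdir -p pics; cat > h.py <<'E'
import numpy as np, cv2
from cell import bot, viewer
def save(n,f):
    c=viewer.capture(n); cv2.imwrite('pics/'+f,cv2.cvtColor(c['img'],cv2.COLOR_RGB2BGR)); return c
def ray(c,u,v):
    K=np.array(c['mtx']);d=np.array([(u-K[0,2])/K[0,0],(v-K[1,2])/K[1,1]])
    p=d.copy()
    for _ in range(20): p=d/(1+c['k1']*(p@p))
    R=np.array(c['R']);t=np.array(c['t'])
    return -R.T@t, R.T@np.array([p[0],p[1],1.])
def onz(c,u,v,z=0.):
    o,d=ray(c,u,v); return o+d*(z-o[2])/d[2]
def proj(c,X):
    p=np.array(c['R'])@np.array(X)+np.array(c['t']);p=p[:2]/p[2];p=p*(1+c['k1']*(p@p))
    K=np.array(c['mtx']);return K[0,0]*p[0]+K[0,2],K[1,1]*p[1]+K[1,2]
E
python3 - <<'E'
from h import *
import pickle
C={}
for n in ['scene','side','wrist']:
    c=save(n,n+'0.png');C[n]=c;o,_=ray(c,256,192);print(n,o.round(3),np.array(c['R']).round(2).tolist(),c['k1'])
pickle.dump(C,open('c0.pkl','wb'))
print(bot.sense(),bot.grip_point_offset)
E
```

```text
scene [1.188 0.152 0.556] [[-0.08, 1.0, 0.01], [0.55, 0.05, -0.83], [-0.83, -0.06, -0.55]] -0.1142363439177177
side [ 0.238 -0.733  1.029] [[0.97, -0.25, -0.01], [-0.19, -0.73, -0.65], [0.15, 0.63, -0.76]] -0.0168891738562084
wrist [0.154 0.534 0.385] [[0.4, 0.92, -0.0], [0.88, -0.38, 0.27], [0.25, -0.11, -0.96]] -0.06405586544651655
{'clock': 0.15, 'q': array([ 9.48665684e-01,  3.81047375e-01,  1.29800296e+00,  3.41816730e-05,
        1.46355432e+00, -2.15329349e-01]), 'joint_vel': array([ 5.63543983e-05, -1.49797444e-03, -3.12170341e-03,  5.90135017e-04,
       -2.12509516e-04, -1.12516331e-03]), 'joint_efforts': array([ 2.05952900e-03, -4.38085377e+01, -2.24617159e+01,  7.12774694e-02,
        3.43378040e-02, -1.11230815e-04]), 'tcp_pos': array([0.21751779, 0.50495548, 0.23830453]), 'orientation': array([-2.21262932e-04,  2.02002810e-01,  9.79384811e-01, -4.55374338e-04]), 'force': array([ 0.21428449, -0.05158016,  0.80193253]), 'wrist_torque': array([-0.00897142,  0.02668099, -0.04741899]), 'opening': 0.08811687683553054} 0.0187
```

View pics/scene0.png

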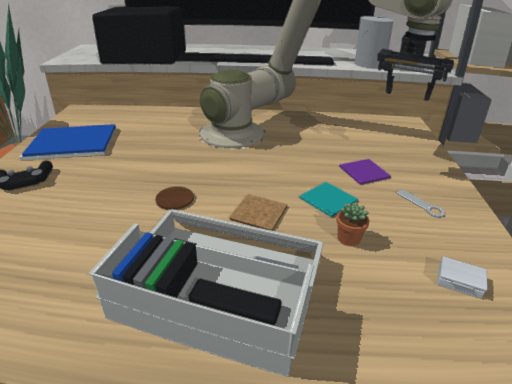

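View pics/side0.png

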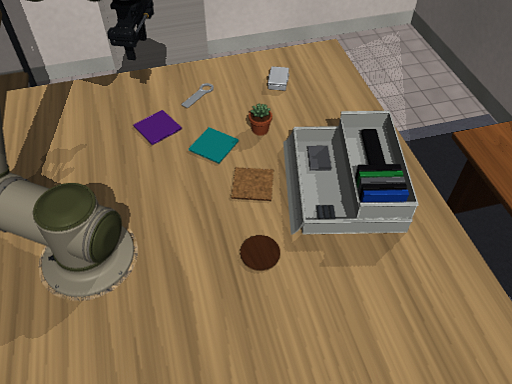

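View pics/wrist0.png

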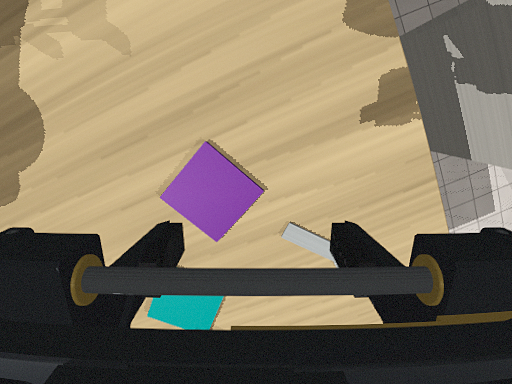

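Cork coaster is at scene (259,212) and side (252,184). The round coaster is at side (260,252), the pot at (260,120), and the tiers' front edge runs from about (290,130) to (298,232).

```bash
python3 - <<'E'
from h import *
import pickle
C=pickle.load(open('c0.pkl','rb'))
for n,(x0,y0,x1,y1) in dict(side=(210,90,350,270),scene=(100,160,400,280)).items():
    im=cv2.cvtColor(C[n]['img'],cv2.COLOR_RGB2BGR)[y0:y1,x0:x1]
    s=min(800/im.shape[1],600/im.shape[0]); cv2.imwrite(f'pics/{n}0z.png',cv2.resize(im,None,fx=s,fy=s,interpolation=cv2.INTER_NEAREST));print(n,s)
c=C['side']
hsv=cv2.cvtColor(c['img'],cv2.COLOR_RGB2HSV);print([hsv[y,x].tolist() for x,y in[(252,184),(240,190),(220,200),(260,215),(260,252)]])
for u,v in [(290,130),(298,232),(260,252),(260,130)]: print(onz(c,u,v).round(3))
E
```

```text
side 3.3333333333333335
scene 2.6666666666666665
[[15, 145, 123], [15, 147, 127], [18, 117, 151], [17, 116, 169], [10, 183, 60]]
[0.628 0.309 0.   ]
[ 0.532 -0.064  0.   ]
[ 0.421 -0.097  0.   ]
[0.538 0.333 0.   ]
```

View pics/side0z.png

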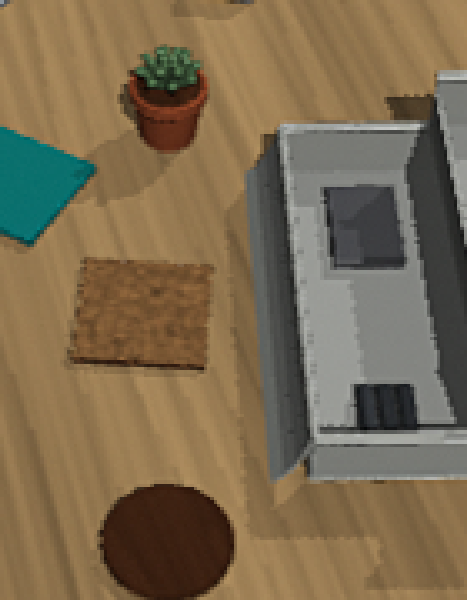

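View pics/scene0z.png

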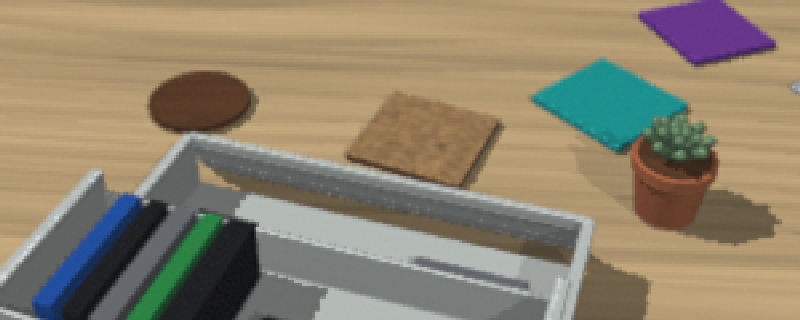

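```bash
python3 - <<'E'
from h import *
import pickle
C=pickle.load(open('c0.pkl','rb'))
c=C['side'];f=lambda u,v:(210+(u+.5)/3.3333-.5,90+(v+.5)/3.3333-.5)
a=onz(c,*f(247,174));b=onz(c,*f(271,479));ra=onz(c,*f(281,125),.058);rb=onz(c,*f(308,448),.058)
print('toe',a.round(3),b.round(3),np.linalg.norm(a-b),'rim',ra.round(3),rb.round(3),np.linalg.norm(ra-rb))
d=(a-b)/np.linalg.norm(a-b);n=np.array([d[1],-d[0],0]);print('yaw',np.degrees(np.arctan2(n[1],n[0])),'rim in',(ra-a)@n,(rb-a)@n)
# mask of coaster top
hsv=cv2.cvtColor(c['img'],cv2.COLOR_RGB2HSV)
P=[onz(c,*f(u,v),.009) for u,v in[(83,258),(213,265),(206,362),(71,359)]]
P=np.array(P);print(P.round(4))
print('sides',np.linalg.norm(P-np.roll(P,-1,0),axis=1).round(4),'ctr',P.mean(0).round(4))
for e in (P[1]-P[0],P[2]-P[3]): print('yaw',np.degrees(np.arctan2(e[1],e[0])))
print('gap',[(p-a)@n for p in P],'lat',[(p-(a+b)/2)@d for p in P])
c2=C['scene'];g=lambda u,v:(100+(u+.5)/2.6667-.5,160+(v+.5)/2.6667-.5)
Q=np.array([onz(c2,*g(u,v),.009) for u,v in[(397,93),(348,155),(461,186),(500,125)]]);print('scene',Q.round(4),Q.mean(0))
Q=np.array([onz(c2,*g(u,v),.058) for u,v in[(190,133),(594,220)]]);print('rim scene',Q.round(4),[(q-a)@n for q in Q])
print('pot',onz(c,*f(165,150)).round(3),'round',onz(c,*f(167,540),.009).round(3))
E
```

```text
toe [0.594 0.264 0.   ] [ 0.513 -0.063  0.   ] 0.336985718941222 rim [0.621 0.259 0.058] [ 0.532 -0.081  0.058] 0.3518010838206559
yaw -13.95952861272039 rim in 0.027505659042396408 0.023273414887751417
[[0.4241 0.1929 0.009 ]
 [0.5301 0.1562 0.009 ]
 [0.4944 0.0549 0.009 ]
 [0.3888 0.0861 0.009 ]]
sides [0.1121 0.1074 0.1102 0.1125] ctr [0.4593 0.1225 0.009 ]
yaw -19.067334457137676
yaw -16.45516524619164
gap [np.float64(-0.1478800361626864), np.float64(-0.03621329729544056), np.float64(-0.04634324982064276), np.float64(-0.1564271144143632)] lat [np.float64(0.05845825443247147), np.float64(0.048476928911212275), np.float64(-0.05847589448562016), np.float64(-0.05367792856079891)]
scene [[0.3924 0.0919 0.009 ]
 [0.4951 0.0557 0.009 ]
 [0.5297 0.1587 0.009 ]
 [0.4369 0.1931 0.009 ]] [0.46354802 0.12483491 0.009     ]
rim scene [[ 0.5397 -0.0731  0.058 ]
 [ 0.6206  0.2602  0.058 ]] [np.float64(0.028426602784471205), np.float64(0.026575485702106497)]
pot [0.53  0.314 0.   ] round [ 0.419 -0.102  0.009]
```

```bash
cat >> h.py <<'E'
from scipy.spatial.transform import Rotation as Ro
T0=np.array([0.5535,0.1005,0.]); YAW=np.radians(-14.)
n=np.array([np.cos(YAW),np.sin(YAW),0]); d=np.array([-n[1],n[0],0])
TR=np.array([n,d,[0,0,1]])
def where():
    s=bot.sense();w,x,y,z=s['orientation'];R=Ro.from_quat([x,y,z,w]).as_matrix()
    print('t',round(s['clock'],2),'tier',(TR@(s['tcp_pos']-T0)).round(4),'F',(TR@s['force']).round(2),'op',round(s['opening'],4));return s,R
def to(x,y,z):
    s,R=where();g=T0+TR.T@np.array([x,y,z])
    Rt=np.column_stack([-n,d,[0,0,-1]])
    print('shift units',(R.T@(g-s['tcp_pos'])/.03).round(2),'turn',(np.degrees(Ro.from_matrix(R.T@Rt).as_rotvec())/8).round(2))
E
```

>>> play_rows([
  [[-0.8, -1, 0, 0, 0, -0.6, 0.5], [-0.8, -1, 0, 0, 0, -0.6, 0.5], [-0.9, -1, 0, 0, 0, 0, 0.5], [-0.9, -1, 0, 0, 0, 0, 0.5], [-0.9, -1, 0, 0, 0, 0, 0.5], [-0.9, -1, 0, 0, 0, 0, 0.5], [-0.9, -1, 0, 0, 0, 0, 0.5], [-0.9, -1, 0, 0, 0, 0, 0.5]],
])

```text
clock: 0.95
tcp_pos: [0.359, 0.2121, 0.2365]
orientation: [-0.001, 0.112, 0.994, -0.001]
force: [1.5, 0.7, -0.5]
opening: 0.0439
```

```bash
python3 -c "
from h import *
to(-.19,0,.06);to(-.19,0,.005)"
```

```text
t 0.95 tier [-0.2158  0.0613  0.2365] F [ 1.24  1.05 -0.45] op 0.0439
shift units [-0.83 -2.04  5.89] turn [-0.02 -0.02  0.15]
t 0.95 tier [-0.2158  0.0613  0.2365] F [ 1.24  1.05 -0.45] op 0.0439
shift units [-0.83 -2.04  7.72] turn [-0.02 -0.02  0.15]
```

>>> play_rows([
  [[-0.3, -0.7, 0.8, 0, 0, 0.15, 0.5], [-0.3, -0.7, 1, 0, 0, 0, 0.5], [0, -0.6, 1, 0, 0, 0, 0.5], [0, 0, 1, 0, 0, 0, 0.5], [0, 0, 1, 0, 0, 0, 0.5], [0, 0, 0.8, 0, 0, 0, 0.5], [0, 0, 0, 0, 0, 0, 0.5]],
])

```text
clock: 1.65
tcp_pos: [0.3653, 0.1423, 0.0641]
orientation: [0.001, 0.127, 0.992, -0.001]
force: [0.9, 0.1, 0.1]
opening: 0.0443
```

```bash
python3 -c "
from h import *
to(-.19,0,.004)
save('side','side1.png')"
```

```text
t 1.65 tier [-0.1928 -0.005   0.0641] F [0.86 0.27 0.11] op 0.0443
shift units [-0.08  0.17  2.  ] turn [-0.01  0.02 -0.07]
```

View pics/side1.png

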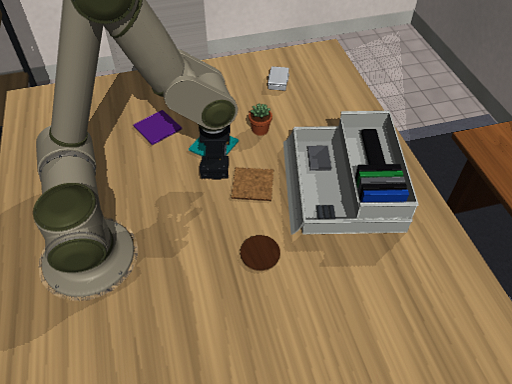

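The gripper is at (214,165), behind the coaster's near edge at about (232,184). I'll check that the fingers clear the turquoise look-alike before going down.

```bash
python3 -c "
from h import *
import pickle
c=pickle.load(open('c0.pkl','rb'))['side']
for p in [(219,162),(190,147),(238,142),(213,128)]: print((TR@(onz(c,*p,.005)-T0)).round(3))
for p in [(0,0,0)]: print(proj(c,T0))"
```

```text
[-0.194  0.083  0.005]
[-0.283  0.146  0.005]
[-0.139  0.165  0.005]
[-0.217  0.228  0.005]
(np.float64(287.0567880463275), np.float64(183.88730403332474))
```

>>> play_rows([
  [[0, 0.1, 0.9, 0, 0, 0, 0.5], [0, 0.1, 0.7, 0, 0, 0, 0.5], [0, 0, 0.25, 0, 0, 0, 0.5], [0, 0, 0, 0, 0, 0, 0.5]],
])

```text
clock: 2.1
tcp_pos: [0.3714, 0.1489, 0.0128]
orientation: [0.007, 0.126, 0.992, 0.0]
force: [0.2, -0.5, 0.4]
opening: 0.0442
```

```bash
python3 -c "
from h import *
to(-.1,0,.004)"
```

```text
t 2.1 tier [-0.1884  0.0029  0.0128] F [ 0.32 -0.45  0.45] op 0.0442
shift units [-2.94 -0.07  0.33] turn [ 0.02  0.1  -0.06]
```

>>> play_rows([
  [[0, 0, 0.28, 0, 0.1, 0, 0.5], [0, 0, 0, 0, 0, 0, 0.5]],
])

```text
clock: 2.3
tcp_pos: [0.3726, 0.149, 0.0057]
orientation: [0.001, 0.126, 0.992, 0.002]
force: [-0.1, 0.4, 0.6]
opening: 0.044
```

```bash
python3 -c "
from h import *
to(-.1,0,.004)"
```

```text
t 2.3 tier [-0.1872  0.0033  0.0057] F [-0.19  0.37  0.62] op 0.044
shift units [-2.91 -0.09  0.06] turn [ 0.03  0.01 -0.06]
```

>>> play_rows([
  [[-0.4, 0, 0.03, 0, 0, 0, 0.5], [-0.4, 0, 0, 0, 0, 0, 0.5], [-0.4, 0, 0, 0, 0, 0, 0.5], [-0.4, 0, 0, 0, 0, 0, 0.5], [-0.4, 0, 0, 0, 0, 0, 0.5], [-0.4, 0, 0, 0, 0, 0, 0.5], [0, 0, 0, 0, 0, 0, 0.5]],
])

```text
clock: 3.0
tcp_pos: [0.4508, 0.1284, 0.0073]
orientation: [0.003, 0.127, 0.992, 0.002]
force: [-0.1, 0.9, 1.1]
opening: 0.0438
```

```bash
python3 -c "
from h import *
to(-.02,0,.004)
save('side','side2.png');save('scene','scene2.png')"
```

```text
t 3.0 tier [-0.1064  0.0022  0.0073] F [-0.34  0.87  1.1 ] op 0.0438
shift units [-2.88 -0.05  0.13] turn [ 0.04  0.04 -0.07]
```

View pics/side2.png

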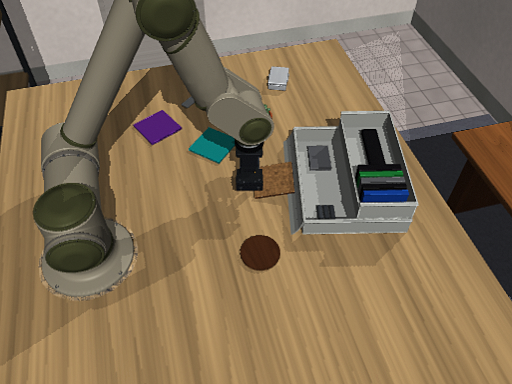

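View pics/scene2.png

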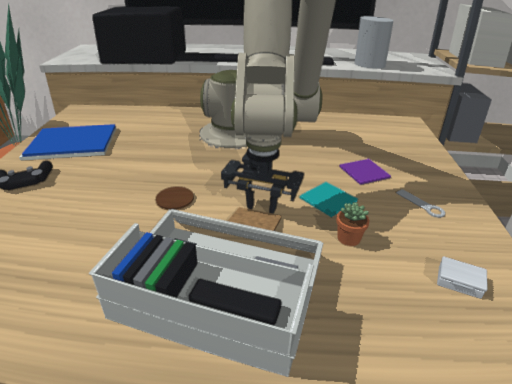

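The coaster's far edge has reached the scoop, at side (290,178). I'll keep pushing, slightly lower.

>>> play_rows([
  [[-0.35, 0, 0.1, 0, 0, 0, 0.5], [-0.35, 0, 0.05, 0, 0, 0, 0.5], [-0.35, 0, 0.03, 0, 0, 0, 0.5], [-0.35, 0, 0.03, 0, 0, 0, 0.5], [0, 0, 0, 0, 0, 0, 0.5]],
])

```text
clock: 3.6
tcp_pos: [0.4909, 0.1178, 0.0005]
orientation: [-0.0, 0.126, 0.992, 0.002]
force: [-6.1, 1.8, 7.7]
opening: 0.0438
```

```bash
python3 -c "
from h import *
to(-.02,0,.004)
save('side','side3.png');save('scene','scene3.png')"
```

```text
t 3.6 tier [-0.0649  0.0017  0.0005] F [-6.41  0.29  7.73] op 0.0438
shift units [-1.5  -0.04 -0.12] turn [ 0.03 -0.01 -0.06]
```

View pics/side3.png

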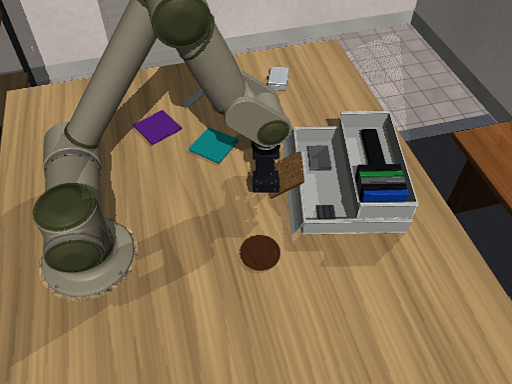

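View pics/scene3.png

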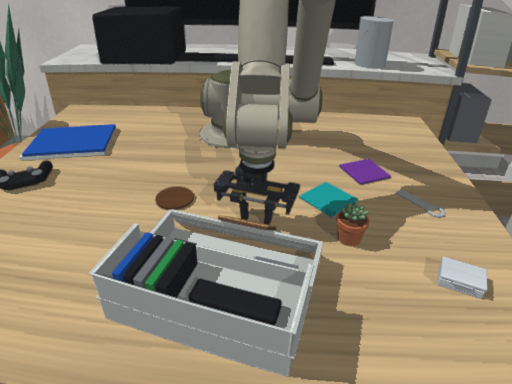

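The coaster has risen to the rim and is roughly square to it. I'll lift off the bench slightly and continue.

>>> play_rows([
  [[-0.3, 0, -0.08, 0, 0, 0, 0.5], [-0.3, 0, 0, 0, 0, 0, 0.5], [-0.3, 0, 0, 0, 0, 0, 0.5], [0, 0, 0, 0, 0, 0, 0.5]],
])

```text
clock: 4.1
tcp_pos: [0.5218, 0.1099, 0.0031]
orientation: [0.002, 0.126, 0.992, 0.002]
force: [-0.2, 0.4, 0.1]
opening: 0.0443
```

```bash
python3 -c "
from h import *
to(-.02,0,.004)
save('side','side4.png');save('scene','scene4.png')"
```

```text
t 4.1 tier [-0.033   0.0014  0.0031] F [-0.3   0.38  0.09] op 0.0443
shift units [-0.43 -0.04 -0.03] turn [ 0.03  0.02 -0.06]
```

View pics/side4.png

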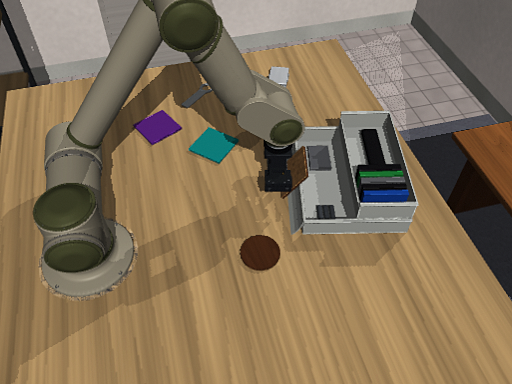

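View pics/scene4.png

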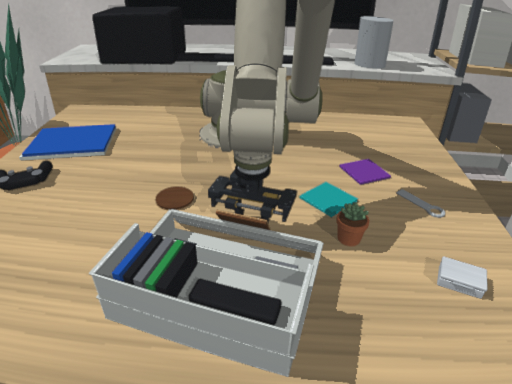

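>>> play_rows([
  [[-0.2, 0, 0, 0, 0, 0, 0.5], [-0.2, 0, 0, 0, 0, 0, 0.5], [0, 0, 0, 0, 0, 0, 0.5]],
])

```text
clock: 4.5
tcp_pos: [0.5323, 0.1071, 0.0028]
orientation: [0.0, 0.126, 0.992, 0.002]
force: [-1.2, -0.0, 0.5]
opening: 0.044
```

```bash
python3 -c "
from h import *
to(-.02,0,.004)
save('side','side5.png');save('scene','scene5.png')"
```

```text
t 4.5 tier [-0.0222  0.0013  0.0028] F [-1.11 -0.3   0.5 ] op 0.044
shift units [-0.07 -0.04 -0.04] turn [ 0.03  0.   -0.06]
```

View pics/side5.png

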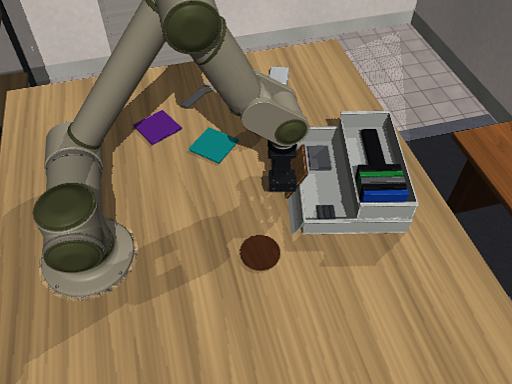

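>>> play_rows([
  [[-0.15, 0, 0, 0, 0, 0, 0.5], [0, 0, 0, 0, 0, 0, 0.5], [0.2, 0, 0, 0, 0, 0, 0.5], [0.5, 0, 0, 0, 0, 0, 0.5], [1, 0, 0, 0, 0, 0, 0.5], [1, 0, 0, 0, 0, 0, 0.5], [0.5, 0, -1, 0, 0, 0, 0.3], [0, 0, -1, 0, 0, 0, 0]],
])

```text
clock: 5.4
tcp_pos: [0.4366, 0.1308, 0.0615]
orientation: [-0.003, 0.126, 0.992, 0.001]
force: [-0.4, 0.5, 0.2]
opening: 0.0302
```

>>> play_rows([
  [[0, 0, -1, 0, 0, 0, 0], [0, 0, -1, 0, 0, 0, 0], [0, 0, -1, 0, 0, 0, 0], [0, 0, -1, 0, 0, 0, 0], [0, 0, 0, 0, 0, 0, 0]],
])

```text
clock: 5.9
tcp_pos: [0.436, 0.1311, 0.1901]
orientation: [0.002, 0.125, 0.992, 0.002]
force: [-0.7, -0.4, -0.0]
opening: 0.0006
```

```bash
python3 -c "
from h import *
import pickle
to(.06,0,.19)
C={k:save(k,k+'6.png') for k in ['side','scene','wrist']};pickle.dump(C,open('c6.pkl','wb'))"
```

```text
t 5.9 tier [-0.1214  0.0012  0.1901] F [-0.56 -0.5  -0.05] op 0.0006
shift units [-6.05  0.    0.03] turn [ 0.03  0.03 -0.05]
```

View pics/side6.png

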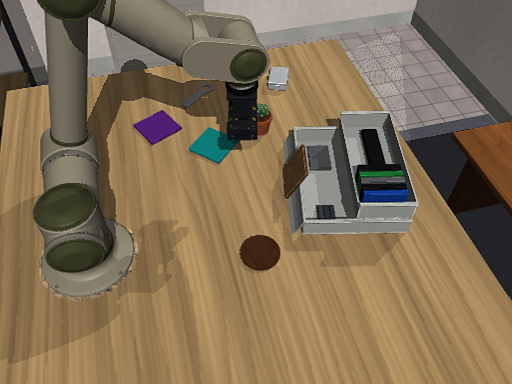

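View pics/scene6.png

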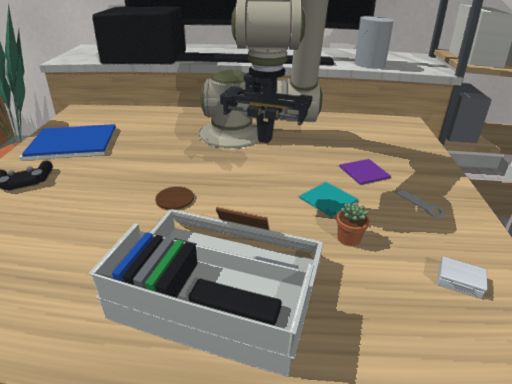

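View pics/wrist6.png

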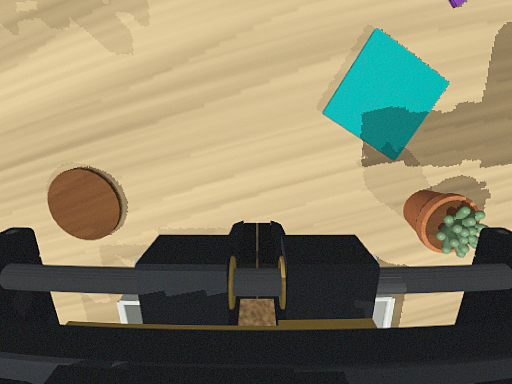

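The coaster stands propped in both views: side (296,172), scene (243,219). Next I'll locate its top edge.

```bash
python3 - <<'E'
from h import *
import pickle
C=pickle.load(open('c6.pkl','rb'))
A=[]
for n_,(x0,y0) in dict(side=(270,130),scene=(205,195)).items():
    im=cv2.cvtColor(C[n_]['img'],cv2.COLOR_RGB2BGR)[y0:y0+90,x0:x0+80]
    A.append(cv2.resize(im,None,fx=5,fy=5,interpolation=cv2.INTER_NEAREST))
cv2.imwrite('pics/z6.png',np.hstack(A))
E
```

```text
(no output)
```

View pics/z6.png

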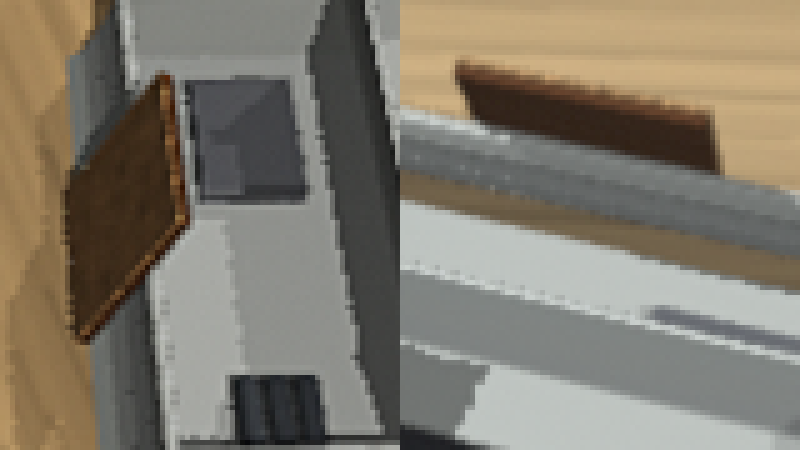

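```bash
python3 - <<'E'
from h import *
import pickle
C=pickle.load(open('c6.pkl','rb'))
def tri(a,b):
    o1,d1=ray(C['side'],270+a[0]/5-.4,130+a[1]/5-.4);o2,d2=ray(C['scene'],205+(b[0]-400)/5-.4,195+b[1]/5-.4)
    s=np.linalg.lstsq(np.column_stack([d1,-d2]),o2-o1,rcond=None)[0];p,q=o1+s[0]*d1,o2+s[1]*d2
    print((TR@((p+q)/2-T0)).round(4),'miss',np.linalg.norm(p-q).round(4))
tri((188,217),(458,63));tri((170,73),(714,114))
for p in [(70,193),(80,342)]: print('bottom cork',(TR@(onz(C['side'],270+p[0]/5-.4,130+p[1]/5-.4,.004)-T0)).round(4))
E
```

```text
[ 0.0432 -0.0526  0.1036] miss 0.0007
[0.0419 0.056  0.1024] miss 0.0041
bottom cork [-0.0068  0.0562  0.004 ]
bottom cork [-0.0074 -0.0542  0.004 ]
```

The top edge is at tier x≈0.043, z≈0.103, and the bottom edge is at the toe, which matches the expected ~65° lean. I'll reach over it, drop the closed fingers behind it, and pull.

>>> play_rows([
  [[-1, 0, 0, 0, 0, 0, 0], [-1, 0, 0, 0, 0, 0, 0], [-1, 0, 0, 0, 0, 0, 0], [-1, 0, 0, 0, 0, 0, 0], [-1, 0, 0, 0, 0, 0, 0], [-1, 0, 0, 0, 0, 0, 0], [-0.5, 0, 0, 0, 0, 0, 0], [0, 0, 0, 0, 0, 0, 0]],
])

```text
clock: 6.85
tcp_pos: [0.6251, 0.0804, 0.1687]
orientation: [-0.013, 0.126, 0.992, 0.0]
force: [-0.8, -0.2, -1.1]
opening: 0.0003
```

```bash
python3 -c "
from h import *
to(.078,0.001,.084)"
```

```text
t 6.85 tier [ 0.0743 -0.0021  0.1687] F [-0.71 -0.35 -1.1 ] op 0.0003
shift units [-0.2   0.11  2.82] turn [-0.02 -0.19 -0.05]
```

>>> play_rows([
  [[-0.1, 0.1, 0.8, 0, -0.2, 0, 0], [-0.1, 0, 0.8, 0, 0, 0, 0], [0, 0, 0.8, 0, 0, 0, 0], [0, 0, 0.3, 0, 0, 0, 0], [0, 0, 0, 0, 0, 0, 0]],
])

```text
clock: 7.35
tcp_pos: [0.6262, 0.083, 0.0802]
orientation: [-0.003, 0.125, 0.992, -0.002]
force: [0.8, -0.3, 0.0]
opening: 0.0005
```

```bash
python3 -c "
from h import *
to(.0,0.001,.084)
save('scene','scene7.png');save('side','side7.png')"
```

```text
t 7.35 tier [0.0748 0.0006 0.0802] F [ 0.81 -0.13  0.03] op 0.0005
shift units [ 2.49 -0.   -0.11] turn [-0.03 -0.04 -0.05]
```

View pics/scene7.png

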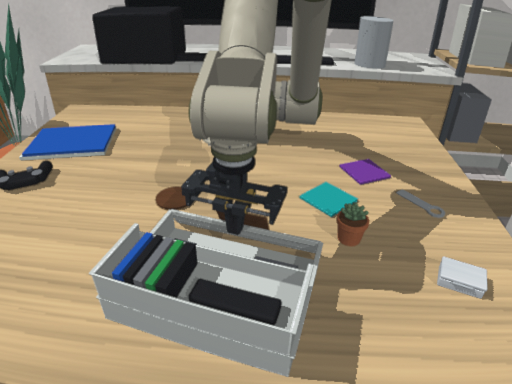

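View pics/side7.png

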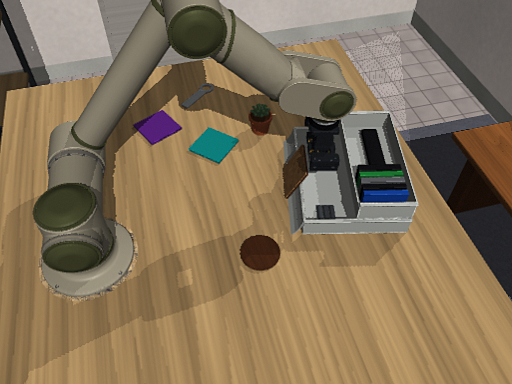

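The fingers are behind the coaster (scene (236,222)) and it is still propped. Now I'll pull gently.

>>> play_rows([
  [[0.4, 0, -0.05, 0, 0, 0, 0], [0.4, 0, -0.05, 0, 0, 0, 0], [0.3, 0, 0, 0, 0, 0, 0], [0.3, 0, 0, 0, 0, 0, 0], [0.3, 0, 0, 0, 0, 0, 0], [0.3, 0, 0, 0, 0, 0, 0], [0, 0, 0, 0, 0, 0, 0]],
])

```text
clock: 8.15
tcp_pos: [0.568, 0.0987, 0.0905]
orientation: [0.003, 0.125, 0.992, -0.001]
force: [0.2, 0.5, 0.1]
opening: 0.0006
```

```bash
python3 -c "
from h import *
to(.0,0.001,.084)
save('scene','scene8.png');save('side','side8.png')"
```

```text
t 8.15 tier [0.0145 0.0017 0.0905] F [0.06 0.51 0.12] op 0.0006
shift units [ 0.49 -0.03  0.21] turn [-0.01  0.05 -0.05]
```

View pics/scene8.png

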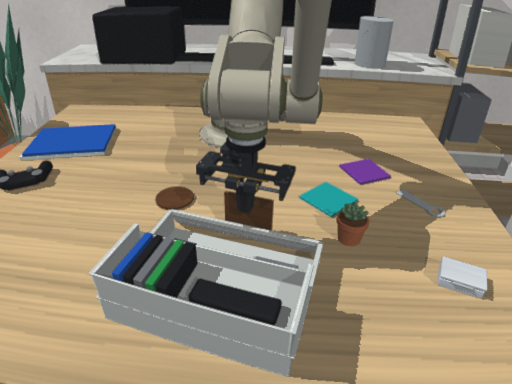

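View pics/side8.png

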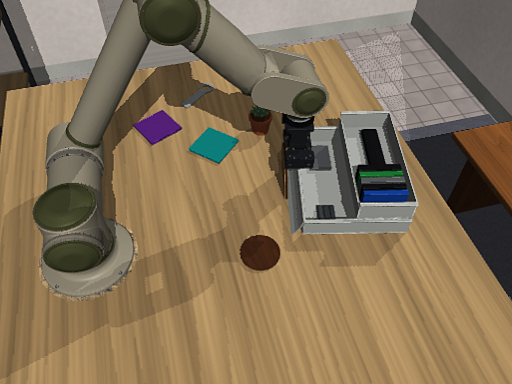

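The coaster is now nearly upright in front of the fingers (scene (248,210)). I'll continue past vertical.

>>> play_rows([
  [[0.3, 0, 0.05, 0, 0, 0, 0], [0.3, 0, 0.05, 0, 0, 0, 0], [0.3, 0, 0, 0, 0, 0, 0], [0.3, 0, 0, 0, 0, 0, 0], [0, 0, 0, 0, 0, 0, 0]],
])

```text
clock: 8.75
tcp_pos: [0.5313, 0.1079, 0.0863]
orientation: [0.003, 0.126, 0.992, -0.001]
force: [1.0, -0.0, 0.1]
opening: 0.0006
```

```bash
python3 -c "
from h import *
to(.0,0.001,.084)
save('scene','scene9.png');save('side','side9.png')"
```

```text
t 8.75 tier [-0.0234  0.0018  0.0863] F [1.   0.21 0.12] op 0.0006
shift units [-0.78 -0.02  0.08] turn [-0.01  0.05 -0.05]
```

View pics/scene9.png

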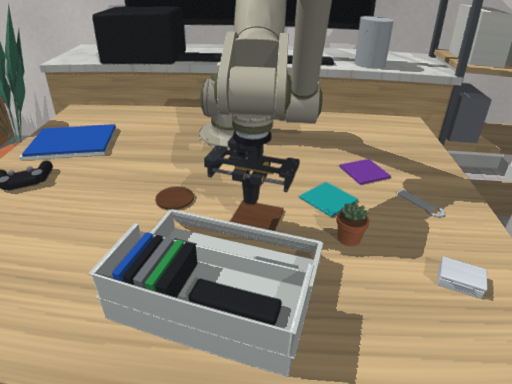

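View pics/side9.png

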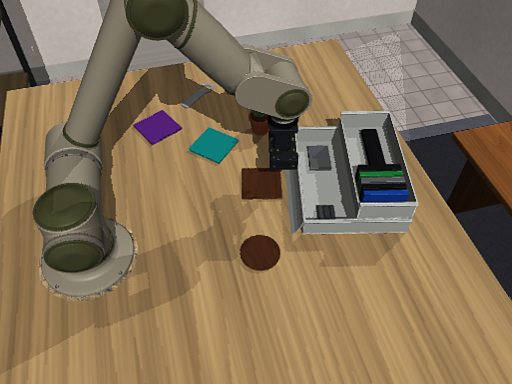

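The coaster lies wood side up in front of the tiers, at side (262,184). I'll raise the arm out of the way and check.

>>> play_rows([
  [[0, 0, -1, 0, 0, 0, 0], [0, 0, -1, 0, 0, 0, 0], [0, 0, -1, 0, 0, 0, 0], [1, 0, -1, 0, 0, 0, 0], [1, 0, 0, 0, 0, 0, 0], [1, 0, 0, 0, 0, 0, 0], [1, 0, 0, 0, 0, 0, 0], [0, 0, 0, 0, 0, 0, 0]],
])

```text
clock: 9.65
tcp_pos: [0.4148, 0.1378, 0.211]
orientation: [0.006, 0.127, 0.992, -0.001]
force: [0.9, 0.4, -0.9]
opening: 0.0003
```

```bash
python3 - <<'E'
from h import *
import pickle
where()
C={k:save(k,k+'10.png') for k in ['side','scene']};pickle.dump(C,open('c10.pkl','wb'))
c=C['side'];hsv=cv2.cvtColor(c['img'],cv2.COLOR_RGB2HSV)
c0=pickle.load(open('c0.pkl','rb'))
def blob(c,lo,hi,box):
    h=cv2.cvtColor(c['img'],cv2.COLOR_RGB2HSV);m=cv2.inRange(h,lo,hi);k=np.zeros_like(m);x0,y0,x1,y1=box;k[y0:y1,x0:x1]=m[y0:y1,x0:x1]
    f=max(cv2.findContours(k,0,2)[0],key=cv2.contourArea);M=cv2.moments(f);return (M['m10']/M['m00'],M['m01']/M['m00']),cv2.minAreaRect(f),f
for cam,cc in (('side',C['side']),):
    p,r,f=blob(cc,(0,80,0),(20,255,110),(225,155,300,210))
    q=np.array([TR@(onz(cc,*x,.009)-T0) for x in cv2.approxPolyDP(f,5,True)[:,0].astype(float)]);print(q.round(3),TR@(onz(cc,*p,.009)-T0))
for nm,lo,hi,box in (('round',(0,80,0),(20,255,110),(230,225,290,280)),('pot',(0,120,60),(11,255,255),(240,100,280,140))):
    for im in (c0['side'],c): print(nm,(TR@(onz(im,*blob(im,lo,hi,box)[0],.009)-T0)).round(4))
a=cv2.cvtColor(c['img'],cv2.COLOR_RGB2BGR)[90:270,220:340];b=cv2.cvtColor(C['scene']['img'],cv2.COLOR_RGB2BGR)[150:270,150:400]
cv2.imwrite('pics/z10.png',np.vstack([cv2.resize(b,None,fx=3,fy=3)[:300],]))
E
```

```text
t 9.65 tier [-0.1436  0.0026  0.211 ] F [ 0.74  0.62 -0.89] op 0.0003
[[-0.126  0.054  0.009]
 [-0.126 -0.057  0.009]
 [-0.017 -0.055  0.009]
 [-0.02   0.053  0.009]] [-0.07355096 -0.00475862  0.009     ]
round [-0.0829 -0.2314  0.009 ]
round [-0.0826 -0.2313  0.009 ]
pot [-0.0689  0.2347  0.009 ]
pot [-0.069   0.2357  0.009 ]
```

View pics/side10.png

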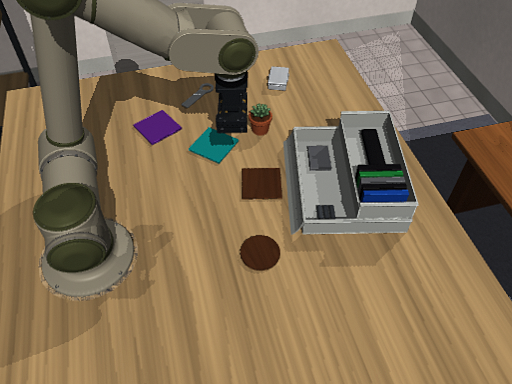

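View pics/z10.png

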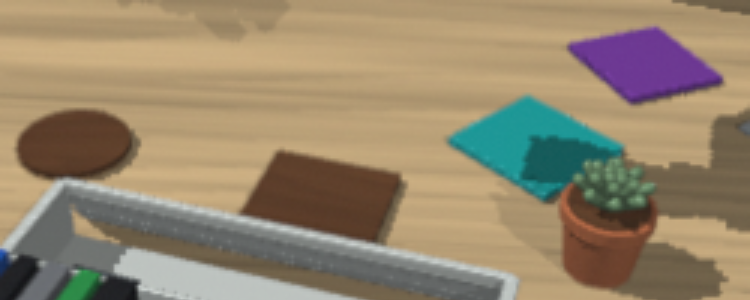

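The coaster lies flat, wood side up, about 72 mm out from the toe with its far edge about 18 mm clear of it. The round coaster and the pot haven't moved, so I'm handing in.

```bash
python3 -c "
from h import *
print(bot.finish_job())"
```

```text
the job is handed in; nothing more can be done
None
```

The square coaster now lies flat on the bench in front of the tiers, wood side up, and the job is handed in. It took about 10 s of robot time.

- **Push and prop:** I pushed the coaster with the half-open fingers until its near edge reached the toe, then drew the arm back. It stayed leaning by itself, with its top edge measured about 103 mm high and 43 mm in from the toe, so about 65° steep.
- **Tip back:** I lowered the closed fingers behind its top edge and pulled gently until it passed vertical and fell towards the robot.
- **Coaster at the end:** its corners fit a flat 110 mm square. Its centre is about 72 mm out from the toe, inside the 20 to 250 mm band, and its far edge is about 18 mm clear of the toe.
- **Bystanders:** the round coaster and the pot each moved by 1 mm or less, which is within measuring error. The purple and turquoise look-alikes show no sign of having been moved.
- **Robot:** at the end the gripper is about 0.2 m above the bench, touching nothing.

During the push the fingertips briefly pressed on the bench, with about 8 N upward at the wrist, well under the limits. I corrected this by raising them a few millimetres. None of my checks failed or disagreed.

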